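# Shut the loaded sequencer and present its filter plate

## Task

The sequencer has just been loaded: first push its loading drawer fully shut, then swing the hooded flap on its top up until it stands open by itself, and draw the filter plate hidden beneath it up out of its pocket by its tab. Present the plate for inspection: finish while still holding it in the gripper, upright and still, a few centimetres above the middle of the light pad and not touching it. Leave the flap open and the drawer shut, and do not push the other things on the bench about.

Things in the scene. Friction and masses are not known exactly. Their poses are not given: they have to be found in the camera images.
- sequencer: Benchtop sequencer, a black case with an aluminium deck, fixed to the bench, 220 (x) x 260 (y) x 120 high; its origin is on the bench, 100 mm behind the front face and midway across; own +x points from its front to its back, +y to its left as seen looking from its front to its back, z up. The light pad stands on its left or its right.
- drawer (a joint): Loading drawer in the sequencer's front, how far it is pulled out in m: 0 = fully shut (panel flat against the case), at most 0.06. It slides along the sequencer's x with about 1.5 N of friction plus damping (about 6 N per m/s) and stays where it is left. Starts 0.025 to 0.04 out.
- drawer_front (a point): Middle of the outer face of the drawer's front panel, a flat grey panel 150 wide (y) and 54 high (z), 85 mm above the bench (panel from 58 to 112 mm up), facing the sequencer's -x; 108 mm in front of the sequencer's origin when shut. Its axes are the sequencer's.
- flap (a joint): Hooded flap over the filter, angle in rad: 0 = shut flat on the deck, 1.57 = upright, 1.9 = stop, leaning back. Hinged on its back edge; the front edge goes up and back. A stiff friction hinge (0.15 N m; lifting at the handle takes about 2.5 N) holds it wherever it is left.
- flap_hinge (a point): Middle of the flap's hinge line, at deck height (120 mm above the bench), 45 mm behind the sequencer's origin. The hinge line runs along the sequencer's y.
- flap_grip (a point): Middle of the flap's handle: a post standing on the hood near its front edge, 12 wide (y) x 18 (x) x 40 high, its foot on the hood's top. When shut it is 101 mm in front of the hinge line and 64 mm above the deck. The axes turn with the flap: z along the post, y along the hinge. The hood is 115 long (x, hinge to front), 136 wide (y), 44 high, open below and at the back; the post is midway across, its centre 14 mm from the hood's front.
- filter: Filter plate, a black frame with a pleated pale face on either side, 16 thick (x) x 100 wide (y) x 64 high (z), with a tab on top; about 0.12 kg. Origin at the centre of its underside, z up. It stands loose in a pocket of 20 x 104 mm with its underside 56 mm above the bench and its top edge level with the deck, under the shut flap, 20 mm in front of the sequencer's origin. Its x is the sequencer's x at the start.
- filter_center (a point): Centre of the filter plate's frame, 32 mm above its underside.
- filter_tab (a point): Middle of the tab to hold it by: 16 (x) x 12 (y) x 34 high, standing on the middle of the plate's top edge, foot at deck height. This point is 81 mm above the plate's underside and 17 mm above the deck before it is drawn out.
- pad_top (a point): Middle of the upper face of the light pad, a flat square panel 130 x 130 mm with a white face, fixed on the bench; the face is 12 mm above the bench. z up.
- tube_rack: Bystander: small grey rack of capped tubes 50 x 75 x 50 high, loose; origin at the centre of its underside.
- reagent: Bystander: closed amber bottle, 60 across, 130 high, loose; origin at the centre of its underside.
- tip_box: Bystander: pipette tip box 85 x 120 x 70 high, loose; origin at the centre of its underside.
- mouse: Bystander: black computer mouse 100 x 60 x 22 high, loose; origin at the centre of its underside.
There are look-alikes about, which are no part of the job. Several things look just like the part that bears pad_top: the one meant starts farthest to the robot's right.

How it is judged:
On the way, in this order (a step that is already met when the one before it is completed fails the run):
1. the drawer is fully shut, before the flap is lifted (value of joint drawer below 0.004 m), for 0.2 s.
2. the flap stands open, the filter still in its pocket (value of joint flap above 1.2 rad and z of filter in the frame of sequencer below 0.075 m), for 0.2 s.
3. the filter is drawn out of its pocket by the gripper (height (world z) of filter above 0.121 m and contact force between filter and the fingers above 1 N), for 0.1 s.
At the end, for the whole second after the job is handed in: The fingers hold the plate still (under 0.03 m/s), upright within 0.3 rad, its centre within 35 mm of the pad's middle seen from above, its underside 15 to 120 mm above the pad, off the sequencer and tube rack; the flap is open (over 1.0 rad), the drawer shut (within 6 mm) (contact force between filter and the fingers above 1 N and horizontal distance between filter_center and pad_top below 0.035 m and height (world z) of filter between 0.027 and 0.132 m and angle between filter's own z axis and vertical below 0.3 rad and linear speed of filter below 0.03 m/s and contact force between filter and tube_rack below 0.2 N and contact force between filter and sequencer below 0.2 N and value of joint flap above 1 rad and value of joint drawer below 0.006 m); the arm keeps its last pose, push and grip.
It fails at once if a bystander was pushed more than 30 mm or tipped (distance of any of tube_rack, reagent, tip_box, mouse from where it was at the start of the episode above 0.03 m or angle between any of reagent, tube_rack's own z axis and vertical above 0.5 rad).
It also fails if it takes over 72 s, if anything falls off the work surface, if the arm or the gripper's body presses on something with over 40 N, if the wrist force passes 120 N, or if a joint passes its speed limit or range.

## Robot

A 6-joint arm with a two-finger parallel gripper is mounted at the origin on the work surface. World frame = base frame: x ahead of the robot, y to its left, z up, the work surface at z = 0. Lengths are in m, angles in rad, forces in N, time in s.
With the tool pointing down it reaches from about 0.225 to 0.875 m from the base axis. Payload 3.4 kg.
Tool frame: the origin (TCP) lies at the very end of the fingers, on their centre line; the grasp point (between the pads) lies behind it (manip.tcp_to_grasp is the z of the grasp point in the tool frame, in m); z points along the fingers, y is the direction in which the jaws open and shut (so a half turn about z gives the same grasp; the last joint's range is limited). The gripper opens to 85 mm and grips with 20 to 120 N. Pads are 22 mm wide; open, the fingers measure 114 mm over their backs; the gripper's body (76 mm by 85 mm) begins 54 mm behind the grasp point. The pads swing forward as they close: fully open they stand 13 mm farther back than shut.
Start: joints at [-1.306, 0.276, 1.505, -0, 1.361, -0.121], TCP at [0.216, -0.533, 0.197] pointing down, gripper open.
Joint ranges: [-2.89, 2.89], [-0.75, 2.08], [0.22, 2.7], [-1.18, 4.32], [0.11, 2.71], [-2.7, 2.7]. Speed limits (rad/s): [2.57, 2.57, 3.14, 3.14, 3.14, 3.14].

## Interface

Orientations are given as a unit quaternion [w, x, y, z].
In Python, from rig import manip, eyes gives the robot as it stands.
- The arm moves only by the tool servo_tool, never from a script. Its argument "increments" is a list of rows, each an object with "slide": the shift along the tool's x, y, z in m, a list of three; "spin": the turn about the tool's z in degrees. A call has 1 to 8 rows; each row shifts and turns the commanded pose from where the row before left it, along the tool's axes as they then stand; what a row does not reach is not made up. A row lasts 1/10 s, in which the tool goes at most 50 mm and 8.59 degrees, less where a joint would pass 70% of its speed; a pose out of reach is approached as far as the arm can. A call is refused whole if a number of a shift passes 0.05 or a number of a turn 8.59, either way. A call with a gripper value outside its range is refused whole. "hand" is the opening, from 0 (shut) to 1 (fully open), set as the call begins (left out, the last holds). The fingers move at their own pace and stop on an object; "newtons" is the grip in N (left out, the last holds). Time passes only in rows, so rows that do not move let the fingers close. It gives the time, the measured TCP pose, the force and the opening at its end, in the units of the state.
- manip.get_state(): the state, without advancing time (a new reading comes with each control period).
- eyes.get_image(name): name is "scene" or "top" or "wrist"; returns the picture (480x640x3 uint8, blue, green, red); there is no depth.
- eyes.calibration(name): a dict with "fx", "fy", "cx", "cy" (pixels), "k1" (the pictures are not rectified: a ray, as slopes to the right and down, at radius r is drawn at 1 + k1 r^2 times it, then the intrinsics apply), "rvec" (rotation vector, rad) and "tvec" (3), from world to camera coordinates, as OpenCV has them; the wrist camera has in their place "hand_eye" (4x4, takes a point from camera to tool coordinates, whose origin is the TCP and whose axes are the flange's). Camera axes: x right, y down, z forward; pixel columns grow to the right and rows downward; lengths in m; the calibration is good to about 2 mm. A picture is of the moment at which its call begins: read the wrist's pose just before it. calibration takes no time and is no camera call.
- manip.sign_off(): hands the job in, once; it reports no verdict.
The state is a dict: "clock": time; "qpos": joint angles; "qd": joint speeds; "effort": joint torques, N m; "position": TCP position; "ee_rot": TCP orientation; "contact_force": force on the tool from outside, world axes, zero at the start; "moment": the same for the moment, N m; "width": finger opening in m.
Only numpy, scipy, OpenCV 4.12 (cv2) and the standard library are available. Lean on these libraries where they do the work, as an engineer would, in place of code of your own. Each camera call takes 0.05 s, during which the arm holds its last target.

## Working session

There is one attempt and no reset: what is moved stays moved. The work goes in short steps, Python scripts to look and compute and a tool call to move; the robot and the scene stay as the last step left them, time stands still between calls to the robot, and variables do not carry over. Pictures are saved under pics/ and viewed, and the job is handed in when it is done.

Besides the shell and the picture viewer there is one more tool, called after "Emit:" in YAML: its name, and indented under it one key for each argument. servo_tool: Moves the arm, as the interface text tells. Its arguments: {"type":"object","properties":{"increments":{"type":"array","items":{"type":"object","properties":{"slide":{"type":"array","items":{"type":"number"}},"spin":{"type":"number"}}}},"hand":{"type":"number"},"newtons":{"type":"number"}},"required":["increments"]}

```bash
ls; mkdir -p pics; cat > h.py <<'E'
import numpy as np, cv2
from rig import manip, eyes
def cal(n):
    return eyes.calibration(n)
def KD(c):
    return np.array([[c['fx'],0,c['cx']],[0,c['fy'],c['cy']],[0,0,1.]]), np.array([c['k1'],0,0,0,0.])
def q2R(q):
    from scipy.spatial.transform import Rotation as R
    return R.from_quat([q[1],q[2],q[3],q[0]]).as_matrix()
def pose(n,st=None):
    c=cal(n)
    if 'hand_eye' in c:
        st=st or manip.get_state(); T=np.eye(4);T[:3,:3]=q2R(st['ee_rot']);T[:3,3]=st['position']
        W=T@np.array(c['hand_eye']); return W[:3,:3],W[:3,3]
    R=cv2.Rodrigues(np.array(c['rvec'],float))[0]; return R.T,-R.T@np.array(c['tvec'],float).ravel()
def ray(n,uv,st=None):
    K,D=KD(cal(n)); p=cv2.undistortPoints(np.array(uv,float).reshape(-1,1,2),K,D).reshape(-1,2)
    R,o=pose(n,st); d=np.c_[p,np.ones(len(p))]@R.T; return o,d
def onz(n,uv,z,st=None):
    o,d=ray(n,uv,st); return o+d*((z-o[2])/d[:,2])[:,None]
def proj(n,P,st=None):
    K,D=KD(cal(n)); R,o=pose(n,st); rv=cv2.Rodrigues(R.T)[0]
    return cv2.projectPoints(np.array(P,float).reshape(-1,3),rv,-R.T@o,K,D)[0].reshape(-1,2)
def tri(rays):
    A=0;b=0
    for o,d in rays:
        d=d/np.linalg.norm(d);M=np.eye(3)-np.outer(d,d);A=A+M;b=b+M@o
    return np.linalg.solve(A,b)
E
python3 - <<'E'
from h import *
print(manip.get_state(), manip.tcp_to_grasp)
for n in ['scene','top','wrist']:
    cv2.imwrite(f'pics/{n}0.png',eyes.get_image(n))
    print(n,cal(n)); print(pose(n))
E
```

```text
pics
{'clock': 0.0, 'qpos': array([-1.30600042e+00,  2.76634769e-01,  1.50616997e+00,  1.17909499e-05,
        1.36071545e+00, -1.21020245e-01]), 'qd': array([-0.00213182,  0.0012192 ,  0.00034207,  0.00059323,  0.00136325,
        0.00052091]), 'effort': array([-1.91694409e-03, -4.16776836e+01, -2.45808291e+01, -2.07864309e-04,
        1.10605647e-02, -6.34641779e-06]), 'position': array([ 0.2162077 , -0.53213923,  0.19570243]), 'ee_rot': array([-9.61696609e-04,  9.81450648e-01,  1.91712536e-01, -6.34740265e-05]), 'contact_force': array([-0.04409186, -0.5212168 ,  0.35950383]), 'moment': array([-0.02166943, -0.03836249, -0.02405216]), 'width': 0.08523611622004179} -0.0187
scene {'fx': 490.2700787725949, 'fy': 490.2700787725949, 'cx': 320.2506697486272, 'cy': 242.8620595460294, 'k1': 0.0031414213960184127, 'rvec': array([ 1.53365437,  1.92373846, -0.88599139]), 'tvec': array([ 0.16147801, -0.24764737,  1.50160584])}
(array([[-2.23137873e-01,  6.34168113e-01, -7.40297436e-01],
       [ 9.74786630e-01,  1.44607548e-01, -1.69940234e-01],
       [-7.18080036e-04, -7.59552145e-01, -6.5044
[... 520 characters left out ...]
7315663909, 'fy': 387.5577315663909, 'cx': 323.2304194845387, 'cy': 237.49446799048835, 'k1': -0.08486917400122138, 'hand_eye': array([[ 1.12306700e-03, -9.56327801e-01, -2.92294161e-01,
         7.35888225e-02],
       [ 9.99999224e-01,  9.16501975e-04,  8.43635791e-04,
        -7.57811803e-05],
       [-5.38904185e-04, -2.92294882e-01,  9.56328088e-01,
        -1.76241047e-01],
       [ 0.00000000e+00,  0.00000000e+00,  0.00000000e+00,
         1.00000000e+00]])}
(array([[ 3.77307191e-01, -8.85598319e-01, -2.70841099e-01],
       [-9.26087770e-01, -3.61079602e-01, -1.09466719e-01],
       [-8.51653637e-04,  2.92125210e-01, -9.56379703e-01]]), array([ 0.28444564, -0.5048001 ,  0.37219897]))
```

View pics/scene0.png

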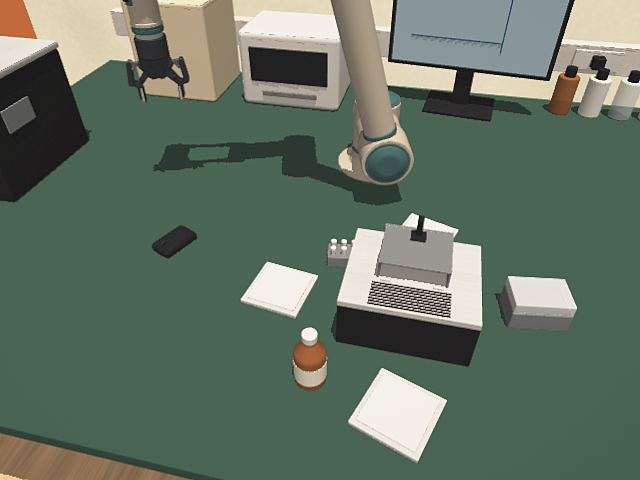

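View pics/top0.png

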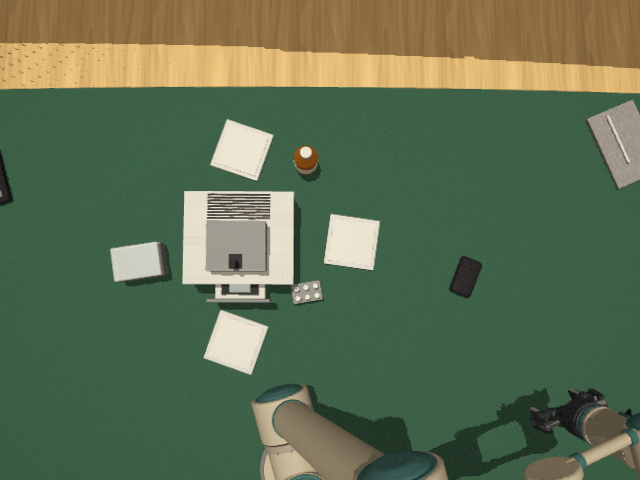

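View pics/wrist0.png

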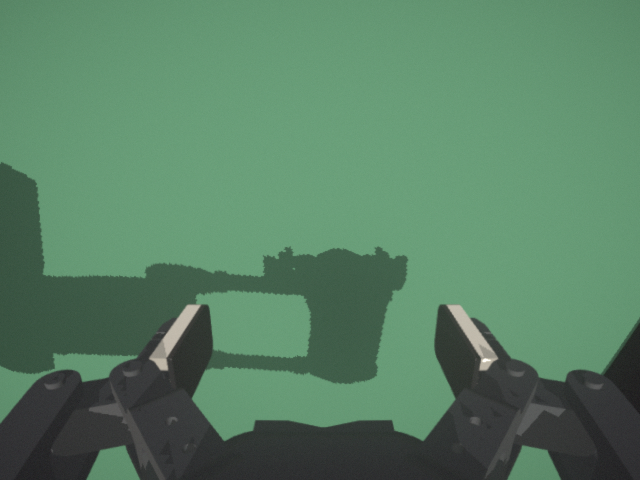

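The pad look-alikes in the top view are at (242,150), (352,242) and (236,342). Farthest to the robot's right (-y, image right) is the one at (352,242), and it also stands on the sequencer's right as described. I'll confirm that in an enlarged crop and measure the scene.

```bash
python3 - <<'E'
from h import *
t=cv2.imread('pics/top0.png'); s=cv2.imread('pics/scene0.png')
a=cv2.resize(t[170:370,170:400],None,fx=3.4,fy=3,interpolation=cv2.INTER_CUBIC); a=cv2.resize(t[170:370,170:400],None,fx=3,fy=3,interpolation=cv2.INTER_CUBIC)
cv2.imwrite('pics/topcrop.png',a)
b=cv2.resize(s[200:380,230:500],None,fx=2.9,fy=2.9,interpolation=cv2.INTER_CUBIC);cv2.imwrite('pics/scenecrop.png',b)
for n,im,z in(('top',t,.012),('scene',s,.012)):
    m=((im.min(2)>190)).astype(np.uint8)
    for c in cv2.findContours(m,cv2.RETR_EXTERNAL,cv2.CHAIN_APPROX_SIMPLE)[0]:
        if cv2.contourArea(c)>700:
            r=cv2.minAreaRect(c); mm=cv2.moments(c); ce=[mm['m10']/mm['m00'],mm['m01']/mm['m00']]
            bx=cv2.boxPoints(r)
            print(n,np.round(ce,1),cv2.contourArea(c),r[2],'z.012',onz(n,[ce],z).round(4)[0,:2],'box',onz(n,bx,z).round(3)[:,:2].tolist())
E
```

```text
top [235.2 341.9] 2366.5 19.536653518676758 z.012 [0.3271 0.1771] box [[0.289, 0.258], [0.408, 0.216], [0.365, 0.096], [0.246, 0.139]]
top [135.1 260.8] 1338.5 81.8698959350586 z.012 [0.5347 0.4351] box [[0.568, 0.5], [0.584, 0.384], [0.503, 0.371], [0.487, 0.487]]
top [351.4 241.8] 2294.0 8.130102157592773 z.012 [ 0.5818 -0.1218] box [[0.528, -0.05], [0.654, -0.069], [0.636, -0.195], [0.51, -0.175]]
top [237.9 237.3] 9835.5 90.0 z.012 [0.5943 0.171 ] box [[0.715, 0.314], [0.715, 0.031], [0.476, 0.032], [0.477, 0.311]]
top [241.3 149.6] 2197.5 19.09349250793457 z.012 [0.824  0.1638] box [[0.786, 0.244], [0.907, 0.204], [0.864, 0.084], [0.744, 0.124]]
scene [398.3 413. ] 4870.0 26.56505012512207 z.012 [0.8324 0.1636] box [[0.874, 0.079], [0.743, 0.112], [0.789, 0.245], [0.909, 0.202]]
scene [541.5 292.1] 1622.5 3.1798300743103027 z.012 [0.4744 0.4371] box [[0.529, 0.361], [0.437, 0.369], [0.415, 0.52], [0.508, 0.503]]
scene [279.9 288.2] 2366.5 16.389541625976562 z.012 [ 0.5897 -0.1216] box [[0.641, -0.194], [0.503, -0.212], [0.531, -0.051], [0.662, -0.047]]
scene [414. 284.] 6898.0 9.727578163146973 z.012 [0.5112 0.1646] box [[0.599, 0.009], [0.33, -0.011], [0.347, 0.343], [0.6, 0.307]]
scene [18.5 48.8] 936.0 90.0 z.012 [-0.5904 -1.6999] box [[-0.723, -1.905], [-0.783, -1.649], [-0.407, -1.384], [-0.356, -1.605]]
scene [291.1  25.5] 2348.5 3.814074993133545 z.012 [-1.1892 -0.5886] box [[-0.988, -0.825], [-1.424, -0.978], [-1.425, -0.38], [-1.003, -0.306]]
```

View pics/topcrop.png

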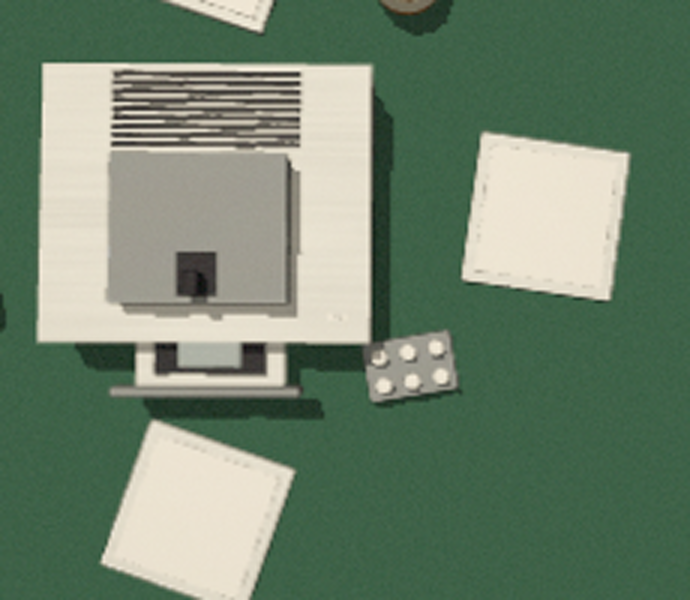

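View pics/scenecrop.png

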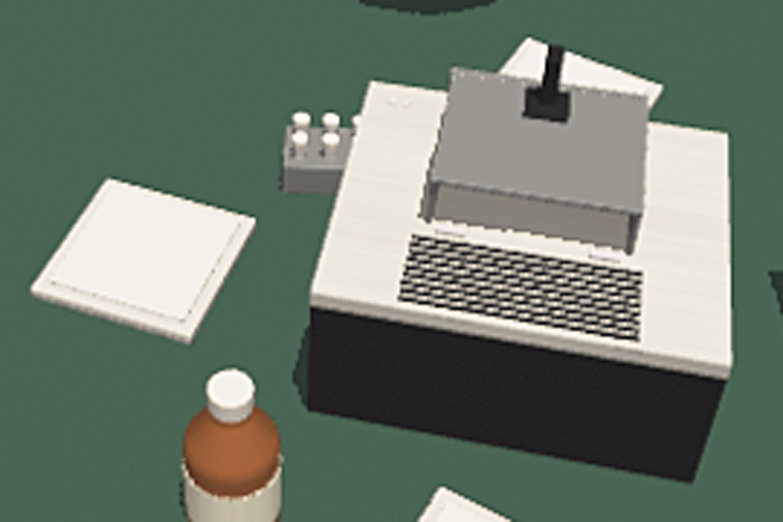

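The crop confirms the pad: top crop (545,216), scene crop (145,260), a plain white square on the bench. The drawer is out, and the tube rack sits beside its right front corner. Next I triangulate the deck corners, post and pad.

```bash
python3 - <<'E'
from h import *
T=lambda p:[p[0]/3+170-.33,p[1]/3+170-.33]
S=lambda p:[p[0]/2.9+230-.33,p[1]/2.9+200-.33]
def t2(a,b):
    ra=ray('top',[T(a)]);rb=ray('scene',[S(b)])
    X=tri([(ra[0],ra[1][0]),(rb[0],rb[1][0])]);print(X.round(4), (proj('top',X)-T(a)).round(1),(proj('scene',X)-S(b)).round(1));return X
D=[t2((373,66),(312,300)),t2((43,64),(731,363)),t2((371,342),(370,82)),t2((37,341),(727,132))]
D=np.array(D);print('deck c',D.mean(0)); f=(D[0]+D[1]-D[2]-D[3]);print('yaw',np.degrees(np.arctan2(f[1],f[0])), np.linalg.norm(f)/2); g=D[1]+D[3]-D[0]-D[2];print('yaw2',np.degrees(np.arctan2(-g[0],g[1])),np.linalg.norm(g)/2)
print('top only z.12',onz('top',[T(p) for p in[(373,66),(43,64),(371,342),(37,341)]],.12).round(4))
print('post top'); t2((198,284),(555,47))
print('pad corners')
P=np.array([t2((481,133),(254,218)),t2((628,154),(190,330)),t2((610,299),(33,290)),t2((462,281),(108,180))]);print(P.mean(0))
print('drawer panel top edge z.112',onz('top',[T((110,393)),T((300,393))],.112).round(4))
print('rack top', onz('top',[T((365,345)),T((372,403)),T((448,331)),T((458,387))],.05).round(3))
E
```

```text
[0.6955 0.025  0.1123] [[-0.4  0.1]] [[-0.5 -0. ]]
[0.6965 0.2848 0.1207] [[0.3 0. ]] [[0.4 0. ]]
[0.4756 0.0259 0.1187] [[-0.  0.]] [[-0. -0.]]
[0.4775 0.2866 0.1209] [[ 0.4 -0. ]] [[ 0.4 -0. ]]
deck c [0.5862667  0.15557201 0.11813948]
yaw -0.35501925356508746 0.21951171153386176
yaw2 -0.32591987329221683 0.26028095613741287
top only z.12 [[0.6944 0.0238 0.12  ]
 [0.6966 0.2857 0.12  ]
 [0.4756 0.0259 0.12  ]
 [0.4775 0.2877 0.12  ]]
post top
[0.5191 0.1526 0.2057] [[-1.2  0.1]] [[-1.3  0. ]]
pad corners
[ 0.6377 -0.044   0.1176] [[-7.4  1.3]] [[-9.2 -0.8]]
[ 0.6304 -0.1379 -0.0143] [[-22.6   3.2]] [[-27.1  -4.9]]
[ 0.5214 -0.2215 -0.1215] [[ 9.3 -3.2]] [[11.3  0.2]]
[ 0.5439 -0.1024  0.0571] [[21.7 -7.7]] [[26.2 -1.1]]
[ 0.58335119 -0.12646108  0.00975415]
drawer panel top edge z.112 [[0.4363 0.2317 0.112 ]
 [0.4356 0.0821 0.112 ]]
rack top [[ 0.472  0.033  0.05 ]
 [ 0.424  0.027  0.05 ]
 [ 0.484 -0.036  0.05 ]
 [ 0.437 -0.045  0.05 ]]
```

Emit:
servo_tool:
  increments:
    - {"slide": [0, 0, -0.03], "spin": 7.4}
    - {"slide": [0, 0, -0.03], "spin": 7.4}
    - {"slide": [0, 0, -0.03], "spin": 7.3}
    - {"slide": [0.04, -0.03, 0]}
    - {"slide": [0.04, -0.03, 0]}
    - {"slide": [0.04, -0.03, 0]}
    - {"slide": [0.03, -0.04, 0]}
    - {"slide": [0, 0, 0]}
  hand: 0
  newtons: 40

```text
$.increments[3]: bad value
```

Emit:
servo_tool:
  increments:
    - {"slide": [0, 0, -0.03], "spin": 7.4}
    - {"slide": [0, 0, -0.03], "spin": 7.4}
    - {"slide": [0, 0, -0.03], "spin": 7.3}
    - {"slide": [0.04, -0.03, 0], "spin": 0}
    - {"slide": [0.04, -0.03, 0], "spin": 0}
    - {"slide": [0.04, -0.03, 0], "spin": 0}
    - {"slide": [0.03, -0.04, 0], "spin": 0}
    - {"slide": [0, 0, 0], "spin": 0}
  hand: 0
  newtons: 40

```text
clock: 0.95
position: [0.3698, -0.3975, 0.2867]
ee_rot: [-0.002, 1.0, 0.004, 0.001]
contact_force: [-0.7, -0.3, 0.2]
width: 0.0002
```

Emit:
servo_tool:
  increments:
    - {"slide": [0, -0.046, 0], "spin": 0}
    - {"slide": [0, -0.046, 0], "spin": 0}
    - {"slide": [0, -0.046, 0], "spin": 0}
    - {"slide": [0, -0.046, 0], "spin": 0}
    - {"slide": [0, -0.046, 0], "spin": 0}
    - {"slide": [0, -0.046, 0], "spin": 0}
    - {"slide": [0, -0.046, 0], "spin": 0}
    - {"slide": [0, -0.046, 0], "spin": 0}

```text
clock: 1.75
position: [0.3658, -0.0335, 0.2866]
ee_rot: [0.0, 1.0, -0.001, 0.0]
contact_force: [1.0, 0.3, -0.2]
width: -0.0
```

Emit:
servo_tool:
  increments:
    - {"slide": [0, -0.046, 0], "spin": 0}
    - {"slide": [0, -0.046, 0], "spin": 0}
    - {"slide": [0, -0.046, 0], "spin": 0}
    - {"slide": [0, -0.046, 0], "spin": 0}
    - {"slide": [0, 0, 0], "spin": 0}
    - {"slide": [0, 0, 0], "spin": 0}

```text
clock: 2.35
position: [0.366, 0.1496, 0.2863]
ee_rot: [0.001, 1.0, 0.002, -0.0]
contact_force: [-1.0, -1.4, 0.4]
width: 0.0003
```

```bash
python3 - <<'E'
from h import *
st=manip.get_state()
im=eyes.get_image('wrist');cv2.imwrite('pics/wrist1.png',im)
# predicted points given sequencer origin
o=np.array([.576,.1555,0])
P={'posttop':(-.056,0,.204),'deckFL':(-.1,.13,.12),'deckFR':(-.1,-.13,.12),'drawerTL':(-.14,.075,.112),'drawerTR':(-.14,-.075,.112)}
for k,v in P.items(): 
    p=proj('wrist',o+np.array(v),st)[0].round(1);print(k,p)
    if abs(p[0])<2000: cv2.circle(im,tuple(int(i) for i in p),4,(0,0,255),1)
cv2.imwrite('pics/wrist1a.png',im);print(st['position'],st['ee_rot'])
E
```

```text
posttop [313.5 -16.2]
deckFL [161.6  76.8]
deckFR [470.2  77.9]
drawerTL [230.5 124.4]
drawerTR [401.4 125. ]
[0.36600588 0.14955992 0.28629008] [ 6.51752191e-04  9.99998369e-01  1.65717685e-03 -3.01704622e-04]
```

View pics/wrist1a.png

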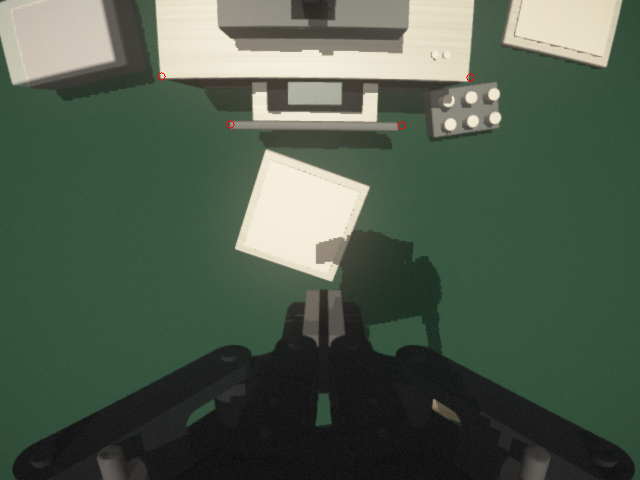

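The wrist view matches the prediction within 2 px (deck corners (162,77) and (470,78), drawer top edge at row 125). I'll go down in front of the panel.

Emit:
servo_tool:
  increments:
    - {"slide": [0.01, -0.005, 0.04], "spin": 0}
    - {"slide": [0.01, 0, 0.04], "spin": 0}
    - {"slide": [0.01, 0, 0.04], "spin": 0}
    - {"slide": [0, 0, 0.04], "spin": 0}
    - {"slide": [0, 0, 0.04], "spin": 0}
    - {"slide": [0, 0, 0], "spin": 0}
    - {"slide": [0.01, 0, 0], "spin": 0}
    - {"slide": [0.01, 0, 0], "spin": 0}

```text
clock: 3.2
position: [0.4196, 0.1538, 0.0888]
ee_rot: [-0.0, 1.0, -0.001, 0.003]
contact_force: [0.6, -0.2, 0.9]
width: 0.0
```

Emit:
servo_tool:
  increments:
    - {"slide": [0.006, 0, 0], "spin": 0}
    - {"slide": [0.006, 0, 0], "spin": 0}
    - {"slide": [0.006, 0, 0], "spin": 0}
    - {"slide": [0.006, 0, 0], "spin": 0}
    - {"slide": [0.006, 0, 0], "spin": 0}
    - {"slide": [0, 0, 0], "spin": 0}

```text
clock: 3.8
position: [0.4474, 0.1544, 0.0866]
ee_rot: [0.0, 1.0, 0.0, 0.0]
contact_force: [0.2, -0.1, 0.3]
width: 0.0002
```

Emit:
servo_tool:
  increments:
    - {"slide": [0.004, 0, 0], "spin": 0}
    - {"slide": [0.004, 0, 0], "spin": 0}
    - {"slide": [0.002, 0, 0], "spin": 0}
    - {"slide": [0, 0, 0], "spin": 0}

```text
clock: 4.2
position: [0.4567, 0.1542, 0.0866]
ee_rot: [0.0, 1.0, -0.0, 0.0]
contact_force: [-0.6, -0.4, -0.2]
width: -0.0003
```

```bash
python3 - <<'E'
from h import *
im=eyes.get_image('top');cv2.imwrite('pics/top2.png',cv2.resize(im[170:370,170:400],None,fx=3,fy=3,interpolation=cv2.INTER_CUBIC))
st=manip.get_state();print(st['position'],st['contact_force'])
im=eyes.get_image('wrist');cv2.imwrite('pics/wrist2.png',im)
E
```

```text
[0.45633853 0.15421596 0.08651823] [-0.02382937 -0.62584328 -0.47086809]
```

View pics/top2.png

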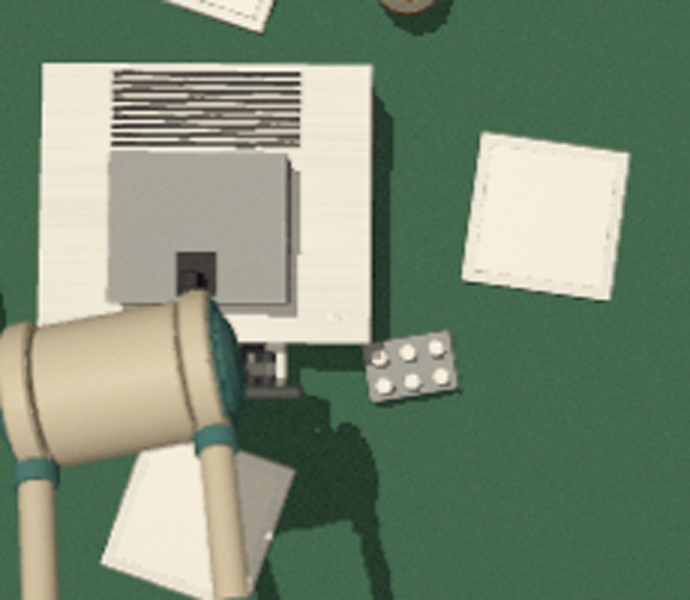

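View pics/wrist2.png

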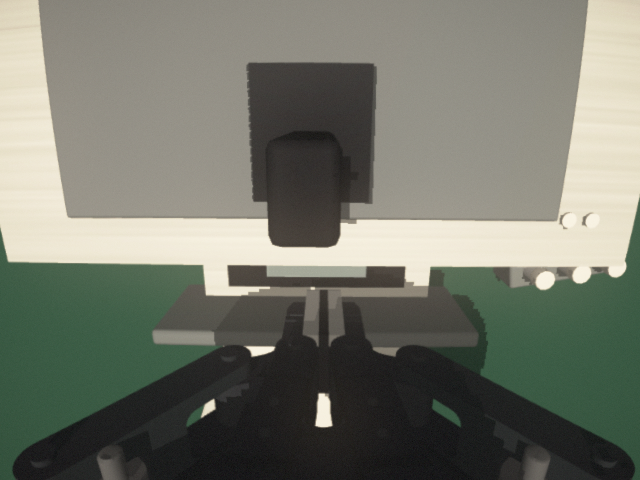

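```bash
python3 - <<'E'
from h import *
st=manip.get_state()
for x in (.428,.436,.444,.46,.468):
  for z in (.112,.058): print(x,z,proj('wrist',[(x,.1555+.075,z),(x,.1555-.075,z)],st).round(0).tolist())
p=st['position'];print('tcp',proj('wrist',[p,p+[.011,0,0],p-[.011,0,0]],st).round(0).tolist())
im=eyes.get_image('scene');cv2.imwrite('pics/sc2.png',cv2.resize(im[130:330,290:530],None,fx=3,fy=3,interpolation=cv2.INTER_CUBIC))
E
```

```text
0.428 0.112 [[156.0, 353.0], [483.0, 354.0]]
0.428 0.058 [[193.0, 301.0], [448.0, 301.0]]
0.436 0.112 [[154.0, 338.0], [485.0, 339.0]]
0.436 0.058 [[191.0, 289.0], [449.0, 289.0]]
0.444 0.112 [[151.0, 323.0], [488.0, 323.0]]
0.444 0.058 [[190.0, 276.0], [450.0, 276.0]]
0.46 0.112 [[146.0, 290.0], [493.0, 290.0]]
0.46 0.058 [[187.0, 250.0], [453.0, 250.0]]
0.468 0.112 [[144.0, 273.0], [495.0, 273.0]]
0.468 0.058 [[186.0, 236.0], [455.0, 236.0]]
tcp [[322.0, 276.0], [322.0, 255.0], [322.0, 296.0]]
```

View pics/sc2.png

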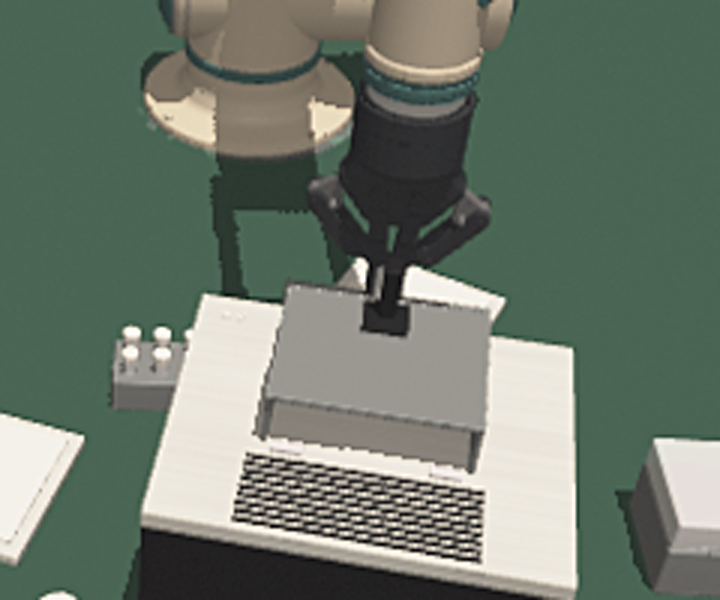

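```bash
python3 - <<'E'
import cv2
im=cv2.imread('pics/wrist2.png')[200:380,190:460]
import numpy as np
im=np.clip(im.astype(float)*1.8,0,255).astype('uint8')
cv2.imwrite('pics/w2c.png',cv2.resize(im,None,fx=2.9,fy=2.9,interpolation=cv2.INTER_CUBIC))
E
```

```text
(no output)
```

View pics/w2c.png

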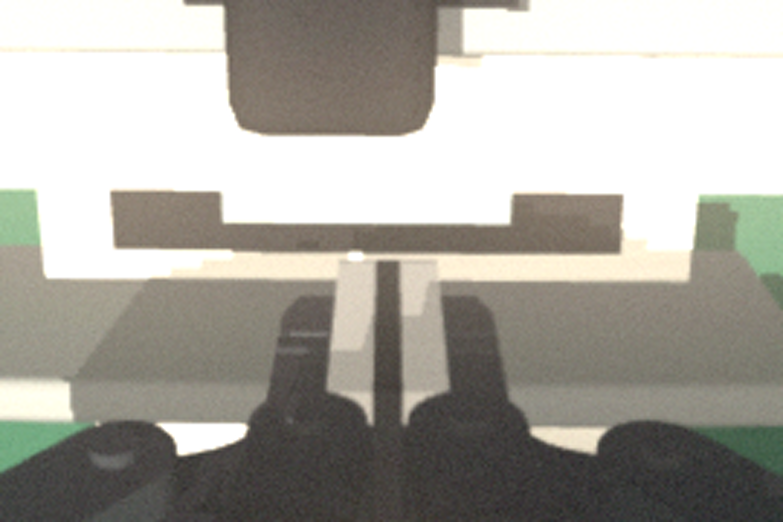

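```bash
python3 - <<'E'
from h import *
R=q2R([-9.6e-4,.98145,.1917,0]);p=np.array([.2162,-.5321,.1957])
for z in (0,-.013,-.03,-.045,-.06):
  print(z,proj('scene',[p+R@[x,y,z] for y in(-.0425,.0425) for x in (0,.011,)]).round(1).tolist())
s=cv2.imread('pics/scene0.png');cv2.imwrite('pics/s0c.png',cv2.resize(s[20:120,100:220],None,fx=6,fy=6,interpolation=cv2.INTER_CUBIC))
E
```

```text
0 [[184.1, 115.3], [183.9, 117.2], [151.3, 117.7], [150.9, 119.6]]
-0.013 [[183.2, 110.7], [183.0, 112.6], [150.2, 113.1], [149.8, 115.0]]
-0.03 [[182.0, 104.7], [181.8, 106.5], [148.7, 107.0], [148.3, 108.9]]
-0.045 [[180.9, 99.3], [180.7, 101.1], [147.4, 101.6], [146.9, 103.4]]
-0.06 [[179.8, 93.8], [179.6, 95.5], [146.0, 96.1], [145.6, 97.9]]
```

View pics/s0c.png

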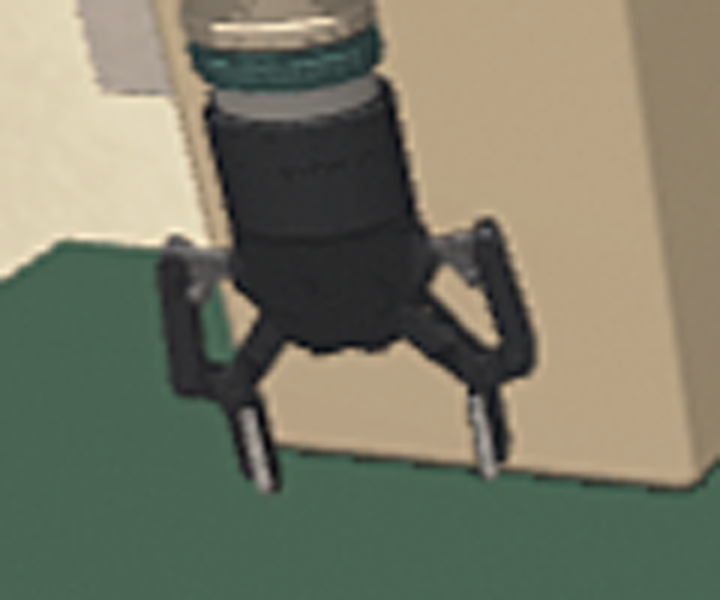

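The panel hasn't moved. The wrist crop shows the fingertips (crop (385,260)) passing over the panel's inner face. Two independent checks, the scene camera's first picture and the wrist camera's view of the pads, put the real tips about 32 mm (shut) to 45 mm (open) behind the reported TCP. So I passed over the panel, which tops out at 112 mm. I'll back out, go lower and push.

Emit:
servo_tool:
  increments:
    - {"slide": [0, 0, -0.03], "spin": 0}
    - {"slide": [-0.03, 0, 0], "spin": 0}
    - {"slide": [-0.03, 0, 0], "spin": 0}
    - {"slide": [0, 0, 0.03], "spin": 0}
    - {"slide": [0, 0, 0.03], "spin": 0}
    - {"slide": [0, 0, 0], "spin": 0}
    - {"slide": [0.015, 0, 0], "spin": 0}
    - {"slide": [0, 0, 0], "spin": 0}

```text
clock: 5.15
position: [0.4161, 0.1548, 0.0582]
ee_rot: [-0.0, 1.0, -0.0, 0.003]
contact_force: [1.0, 0.6, 0.1]
width: -0.0001
```

Emit:
servo_tool:
  increments:
    - {"slide": [0.006, 0, 0], "spin": 0}
    - {"slide": [0.006, 0, 0], "spin": 0}
    - {"slide": [0.006, 0, 0], "spin": 0}
    - {"slide": [0.006, 0, 0], "spin": 0}

```text
clock: 5.55
position: [0.4354, 0.1541, 0.0568]
ee_rot: [0.0, 1.0, 0.0, -0.0]
contact_force: [-1.2, -0.5, 1.1]
width: 0.0002
```

Emit:
servo_tool:
  increments:
    - {"slide": [0.005, 0, 0], "spin": 0}
    - {"slide": [0.005, 0, 0], "spin": 0}
    - {"slide": [0.005, 0, 0], "spin": 0}
    - {"slide": [0.003, 0, 0], "spin": 0}
    - {"slide": [0, 0, 0], "spin": 0}

```text
clock: 6.05
position: [0.4542, 0.1543, 0.0565]
ee_rot: [-0.0, 1.0, 0.0, 0.0]
contact_force: [0.5, -0.4, 0.0]
width: 0.0003
```

Emit:
servo_tool:
  increments:
    - {"slide": [0.002, 0, 0], "spin": 0}
    - {"slide": [0, 0, 0], "spin": 0}

```text
clock: 6.25
position: [0.4553, 0.1543, 0.0565]
ee_rot: [0.0, 1.0, 0.0, -0.0]
contact_force: [-1.7, 0.1, -0.4]
width: -0.0
```

```bash
python3 - <<'E'
from h import *
im=eyes.get_image('top');a=cv2.resize(im[230:300,170:330],None,fx=4,fy=4,interpolation=cv2.INTER_CUBIC)
st=manip.get_state();print(st['position'],st['contact_force'])
im=eyes.get_image('wrist');b=im[140:380]
cv2.imwrite('pics/a3.png',np.vstack([a,b]))
for x in (.46,.464,.468,.472):print(x,proj('wrist',[(x,.1555-.075,.112)],st).round(0).tolist(),proj('top',[(x,.1555-.075,.112)],st).round(1).tolist())
E
```

```text
[0.45527063 0.1542911  0.05650936] [-1.05932362  0.28578026  0.04177602]
0.46 [[527.0, 323.0]] [[270.3, 290.3]]
0.464 [[529.0, 313.0]] [[270.3, 288.7]]
0.468 [[530.0, 303.0]] [[270.3, 287.0]]
0.472 [[532.0, 292.0]] [[270.3, 285.3]]
```

View pics/a3.png

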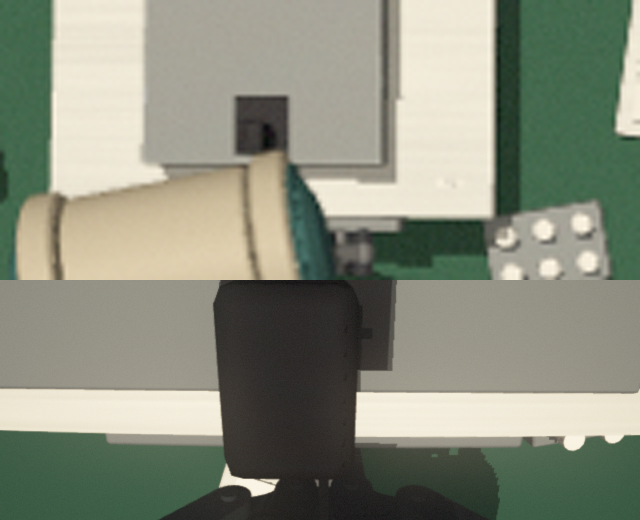

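The drawer is nearly shut (panel edge at wrist row ~306, x ≈ 0.467). I'll push on to the stop.

Emit:
servo_tool:
  increments:
    - {"slide": [0.002, 0, 0], "spin": 0}
    - {"slide": [0.002, 0, 0], "spin": 0}
    - {"slide": [0, 0, 0], "spin": 0}

```text
clock: 6.65
position: [0.455, 0.1542, 0.0562]
ee_rot: [0.0, 1.0, -0.0, -0.004]
contact_force: [-9.4, 0.4, 5.6]
width: -0.0
```

Emit:
servo_tool:
  increments:
    - {"slide": [0.002, 0, 0], "spin": 0}
    - {"slide": [0.001, 0, 0], "spin": 0}
    - {"slide": [0, 0, 0], "spin": 0}
    - {"slide": [0, 0, 0], "spin": 0}

```text
clock: 7.05
position: [0.4548, 0.1541, 0.0559]
ee_rot: [0.0, 1.0, -0.0, -0.007]
contact_force: [-13.4, 1.4, 9.6]
width: 0.0
```

Contact of 13 N with no further travel, so the drawer is at its stop. I'll back off, rise, and touch the deck corner lightly to calibrate the true fingertip height.

Emit:
servo_tool:
  increments:
    - {"slide": [-0.03, 0, 0], "spin": 0}
    - {"slide": [-0.02, 0, 0], "spin": 0}
    - {"slide": [0, 0.02, -0.045], "spin": 0}
    - {"slide": [0, 0.02, -0.045], "spin": 0}
    - {"slide": [0, 0.02, -0.03], "spin": 0}
    - {"slide": [0.03, 0.025, 0], "spin": 0}
    - {"slide": [0.046, 0.03, 0], "spin": 0}
    - {"slide": [0, 0, 0], "spin": 0}

```text
clock: 7.85
position: [0.491, 0.0385, 0.1774]
ee_rot: [0.001, 1.0, -0.002, 0.004]
contact_force: [-0.5, -0.1, -0.4]
width: 0.0004
```

Emit:
servo_tool:
  increments:
    - {"slide": [0, 0, 0.03], "spin": 0}
    - {"slide": [0, 0, 0.03], "spin": 0}
    - {"slide": [0, 0, 0.01], "spin": 0}
    - {"slide": [0, 0, 0], "spin": 0}

```text
clock: 8.25
position: [0.4831, 0.0422, 0.1054]
ee_rot: [-0.0, 1.0, 0.0, -0.001]
contact_force: [-0.7, -0.4, 0.2]
width: -0.0
```

Emit:
servo_tool:
  increments:
    - {"slide": [0, 0, 0.007], "spin": 0}
    - {"slide": [0, 0, 0.003], "spin": 0}
    - {"slide": [0, 0, 0], "spin": 0}

```text
clock: 8.55
position: [0.4845, 0.042, 0.097]
ee_rot: [0.0, 1.0, 0.0, 0.001]
contact_force: [0.6, 0.8, -0.2]
width: -0.0004
```

Emit:
servo_tool:
  increments:
    - {"slide": [0, 0, 0.003], "spin": 0}
    - {"slide": [0, 0, 0], "spin": 0}

```text
clock: 8.75
position: [0.4843, 0.042, 0.0937]
ee_rot: [0.0, 1.0, 0.0, 0.0]
contact_force: [-0.0, -0.7, 0.6]
width: 0.0001
```

Emit:
servo_tool:
  increments:
    - {"slide": [0, 0, 0.003], "spin": 0}
    - {"slide": [0, 0, 0], "spin": 0}

```text
clock: 8.95
position: [0.484, 0.0419, 0.0903]
ee_rot: [0.0, 1.0, 0.0, -0.0]
contact_force: [0.2, 0.1, -0.3]
width: -0.0002
```

Emit:
servo_tool:
  increments:
    - {"slide": [0, 0, 0.002], "spin": 0}
    - {"slide": [0, 0, 0], "spin": 0}

```text
clock: 9.15
position: [0.484, 0.0419, 0.0883]
ee_rot: [0.0, 1.0, 0.0, -0.0]
contact_force: [0.3, -0.2, -0.2]
width: -0.0
```

Emit:
servo_tool:
  increments:
    - {"slide": [0, 0, 0.002], "spin": 0}
    - {"slide": [0, 0, 0], "spin": 0}

```text
clock: 9.35
position: [0.484, 0.0419, 0.0863]
ee_rot: [0.0, 1.0, 0.0, -0.0]
contact_force: [0.0, -0.3, -0.5]
width: 0.0
```

Emit:
servo_tool:
  increments:
    - {"slide": [0, 0, 0.002], "spin": 0}
    - {"slide": [0, 0, 0], "spin": 0}

```text
clock: 9.55
position: [0.4844, 0.0419, 0.0853]
ee_rot: [0.0, 1.0, 0.0, 0.0]
contact_force: [-1.0, 0.3, 5.3]
width: -0.0001
```

Contact at TCP z = 0.0856 on the deck (0.120), so the shut tips are 34.5 mm above the reported TCP. I'll rise, open, and move over the post.

Emit:
servo_tool:
  increments:
    - {"slide": [0, 0, -0.045], "spin": 0}
    - {"slide": [0, 0, -0.045], "spin": 0}
    - {"slide": [0, 0, -0.045], "spin": 0}
    - {"slide": [0.018, -0.04, 0], "spin": 0}
    - {"slide": [0.018, -0.04, 0], "spin": 0}
    - {"slide": [0, -0.033, 0], "spin": 0}
    - {"slide": [0, 0, 0], "spin": 0}
    - {"slide": [0, 0, 0], "spin": 0}
  hand: 0.6
  newtons: 20

```text
clock: 10.35
position: [0.5199, 0.1553, 0.2192]
ee_rot: [0.0, 1.0, 0.001, -0.0]
contact_force: [0.3, -0.2, -0.2]
width: 0.0514
```

```bash
python3 - <<'E'
from h import *
st=manip.get_state();print(st['position'],st['ee_rot'],st['width'])
im=eyes.get_image('wrist');
for P in [(.52,.1555,.204),(.52,.1555,.164)]:
    p=proj('wrist',P,st)[0];print(p);cv2.circle(im,tuple(int(i) for i in p),5,(0,0,255),1)
cv2.imwrite('pics/w4.png',im)
E
```

```text
[0.51987705 0.15528306 0.21918773] [ 4.40808294e-04  9.99999384e-01  9.49347236e-04 -3.68885011e-04] 0.051352610628630606
[321.91571942 264.71865439]
[322.03338182 241.74423588]
```

View pics/w4.png

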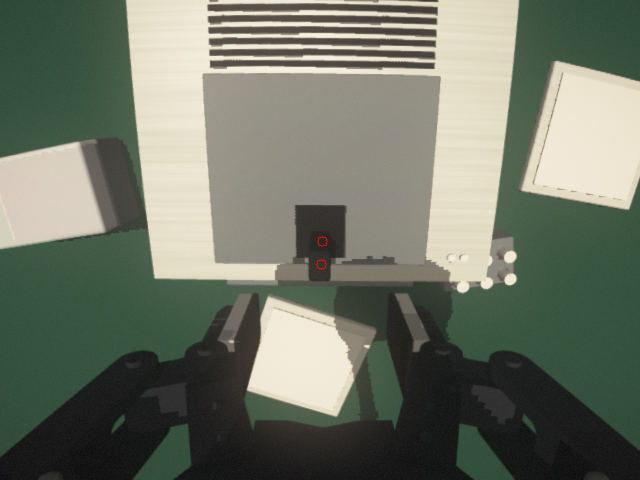

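The post's top is at about (320,270) and its foot at (322,241), between the open pads, about 1.5 mm to the world-left of centre. The drawer panel shows as a thin line, so it's shut. I'll descend and grip lightly.

Emit:
servo_tool:
  increments:
    - {"slide": [0, -0.0015, 0.03], "spin": 0}
    - {"slide": [0, 0, 0.03], "spin": 0}
    - {"slide": [0, 0, 0.018], "spin": 0}
    - {"slide": [0, 0, 0], "spin": 0}

```text
clock: 10.8
position: [0.5178, 0.1547, 0.139]
ee_rot: [0.001, 1.0, -0.001, -0.003]
contact_force: [0.1, -0.1, -0.2]
width: 0.0514
```

Emit:
servo_tool:
  increments:
    - {"slide": [0, 0, 0], "spin": 0}
    - {"slide": [0, 0, 0], "spin": 0}
    - {"slide": [0, 0, 0], "spin": 0}
    - {"slide": [0, 0, 0], "spin": 0}
  hand: 0
  newtons: 25

```text
clock: 11.2
position: [0.5214, 0.1574, 0.1432]
ee_rot: [-0.001, 1.0, -0.0, 0.002]
contact_force: [0.2, 3.2, 3.5]
width: 0.0111
```

```bash
python3 -c "
import numpy as np
r=np.hypot(.101,.0755);p=np.arctan2(.0755,.101)
t=np.arange(0,1.75,.1);x=-r*np.cos(p+t);z=r*np.sin(p+t)
for i in range(len(t)-1):print(round(t[i+1],1),round(x[i+1]-x[i],4),round(z[i]-z[i+1],4))"
```

```text
0.1 0.008 -0.0097
0.2 0.009 -0.0089
0.3 0.0098 -0.0079
0.4 0.0106 -0.0069
0.5 0.0112 -0.0058
0.6 0.0117 -0.0047
0.7 0.0121 -0.0035
0.8 0.0124 -0.0022
0.9 0.0126 -0.001
1.0 0.0126 0.0003
1.1 0.0125 0.0015
1.2 0.0123 0.0028
1.3 0.012 0.004
1.4 0.0115 0.0052
1.5 0.0109 0.0063
1.6 0.0103 0.0073
1.7 0.0095 0.0083
```

Emit:
servo_tool:
  increments:
    - {"slide": [0.008, 0, -0.0097], "spin": 0}
    - {"slide": [0.009, 0, -0.0089], "spin": 0}
    - {"slide": [0.0098, 0, -0.0079], "spin": 0}
    - {"slide": [0.0106, 0, -0.0069], "spin": 0}

```text
clock: 11.6
position: [0.555, 0.1571, 0.1744]
ee_rot: [-0.0, 1.0, 0.0, -0.003]
contact_force: [-2.7, 2.7, -2.8]
width: 0.0116
```

Emit:
servo_tool:
  increments:
    - {"slide": [0.0112, 0, -0.0058], "spin": 0}
    - {"slide": [0.0117, 0, -0.0047], "spin": 0}
    - {"slide": [0.0121, 0, -0.0035], "spin": 0}
    - {"slide": [0.0124, 0, -0.0022], "spin": 0}
    - {"slide": [0, 0, 0], "spin": 0}

```text
clock: 12.1
position: [0.6054, 0.1568, 0.1915]
ee_rot: [-0.0, 1.0, -0.0, -0.0]
contact_force: [-1.1, 2.0, 0.8]
width: 0.0115
```

```bash
python3 - <<'E'
from h import *
im=eyes.get_image('scene');cv2.imwrite('pics/sc5.png',cv2.resize(im[130:330,290:530],None,fx=3,fy=3,interpolation=cv2.INTER_CUBIC))
st=manip.get_state();print(st['position'],st['contact_force'],st['moment'])
E
```

```text
[0.60513342 0.15676061 0.19149777] [-1.83331915  2.38319566  1.53670359] [ 0.27005115  0.26576367 -0.12868034]
```

View pics/sc5.png

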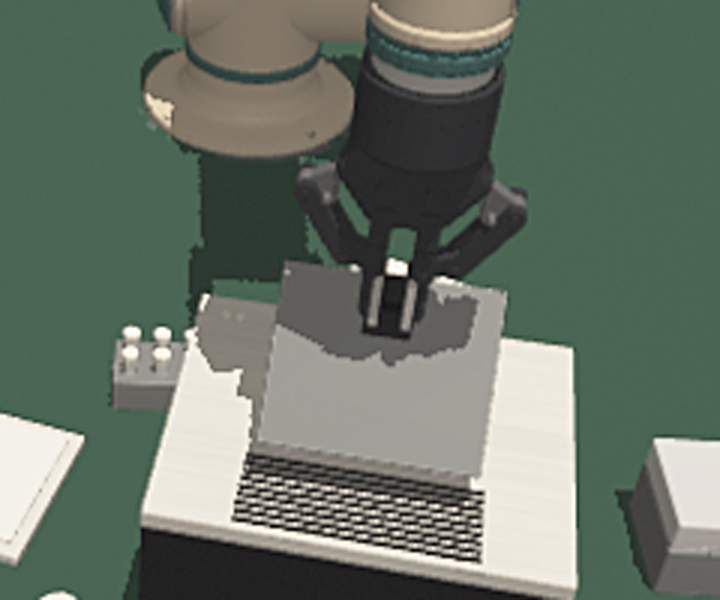

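The flap is tilting with the post held (scene crop (395,300)). Continuing the arc.

Emit:
servo_tool:
  increments:
    - {"slide": [0.0126, 0, -0.001], "spin": 0}
    - {"slide": [0.0126, 0, 0.0003], "spin": 0}
    - {"slide": [0.0125, 0, 0.0015], "spin": 0}
    - {"slide": [0.0123, 0, 0.0028], "spin": 0}

```text
clock: 12.55
position: [0.656, 0.1564, 0.1879]
ee_rot: [0.0, 1.0, 0.0, 0.001]
contact_force: [-2.5, 0.9, 2.6]
width: 0.011
```

Emit:
servo_tool:
  increments:
    - {"slide": [0.012, 0, 0.004], "spin": 0}
    - {"slide": [0.0115, 0, 0.0052], "spin": 0}
    - {"slide": [0.0109, 0, 0.0063], "spin": 0}
    - {"slide": [0.0103, 0, 0.0073], "spin": 0}
    - {"slide": [0, 0, 0], "spin": 0}

```text
clock: 13.05
position: [0.7033, 0.156, 0.1636]
ee_rot: [0.0, 1.0, -0.0, 0.002]
contact_force: [2.9, -0.4, 4.1]
width: 0.0117
```

```bash
python3 - <<'E'
from h import *
im=eyes.get_image('scene');cv2.imwrite('pics/sc6.png',cv2.resize(im[130:330,290:530],None,fx=3,fy=3,interpolation=cv2.INTER_CUBIC))
st=manip.get_state();print(st['position'],st['contact_force'],st['moment'])
E
```

```text
[0.70266282 0.1559778  0.16410582] [ 3.66216149 -1.46627483  2.79416231] [-0.01823567 -0.43932659 -0.02417452]
```

View pics/sc6.png

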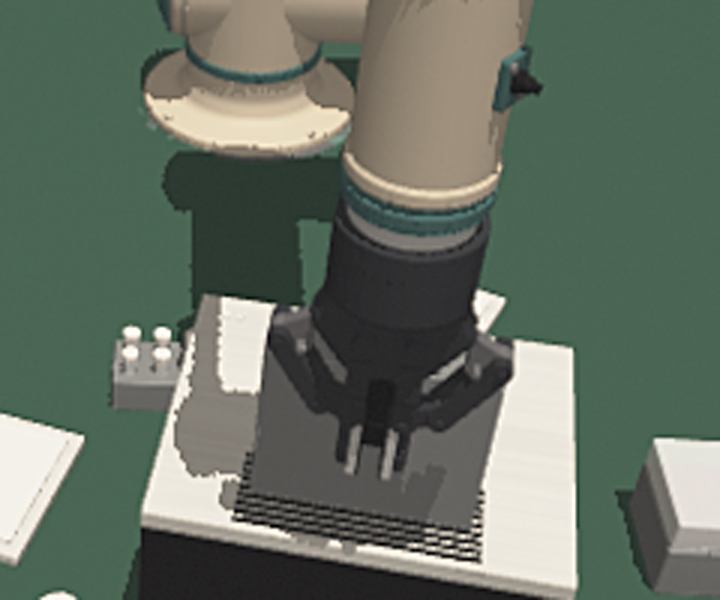

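The flap looks close to upright. I'll release, rise straight up, and look.

Emit:
servo_tool:
  increments:
    - {"slide": [0, 0, 0], "spin": 0}
    - {"slide": [0, 0, 0], "spin": 0}
    - {"slide": [0, 0, 0], "spin": 0}
    - {"slide": [0, 0, 0], "spin": 0}
    - {"slide": [0, 0, -0.03], "spin": 0}
    - {"slide": [0, 0, -0.04], "spin": 0}
    - {"slide": [0, 0, -0.04], "spin": 0}
    - {"slide": [0, 0, -0.04], "spin": 0}
  hand: 0.5

```text
clock: 13.9
position: [0.6991, 0.1565, 0.3164]
ee_rot: [0.0, 1.0, 0.0, -0.0]
contact_force: [0.3, 0.3, -0.4]
width: 0.0428
```

Emit:
servo_tool:
  increments:
    - {"slide": [-0.03, 0, -0.01], "spin": 0}
    - {"slide": [-0.04, 0, 0], "spin": 0}
    - {"slide": [-0.04, 0, 0], "spin": 0}
    - {"slide": [-0.04, 0, 0], "spin": 0}
    - {"slide": [-0.04, 0, 0], "spin": 0}
    - {"slide": [-0.03, 0, 0], "spin": 0}
    - {"slide": [0, 0, 0], "spin": 0}

```text
clock: 14.6
position: [0.4753, 0.1565, 0.3262]
ee_rot: [-0.0, 1.0, 0.001, -0.0]
contact_force: [0.7, -0.5, 0.1]
width: 0.0428
```

```bash
python3 - <<'E'
from h import *
im=eyes.get_image('scene');cv2.imwrite('pics/sc7.png',cv2.resize(im[130:380,290:530],None,fx=2.4,fy=2.4,interpolation=cv2.INTER_CUBIC))
st=manip.get_state();print(st['position'],st['contact_force'],st['width'])
im=eyes.get_image('wrist')
o=np.array([.576,.1555,0])
for v in [(-.02,0,.154),(-.02,0,.12),(-.02,.05,.12),(-.02,-.05,.12)]:
    p=proj('wrist',o+v,st)[0];print(v,p.round(1));cv2.circle(im,tuple(int(i) for i in p),4,(0,0,255),1)
cv2.imwrite('pics/w7.png',im)
E
```

```text
[0.47788368 0.15655653 0.32590833] [ 0.72246954  0.75118498 -0.33290004] 0.042902251495607384
(-0.02, 0, 0.154) [324.1 115.1]
(-0.02, 0, 0.12) [324.  115.6]
(-0.02, 0.05, 0.12) [271.3 115.7]
(-0.02, -0.05, 0.12) [376.6 115.9]
```

View pics/sc7.png

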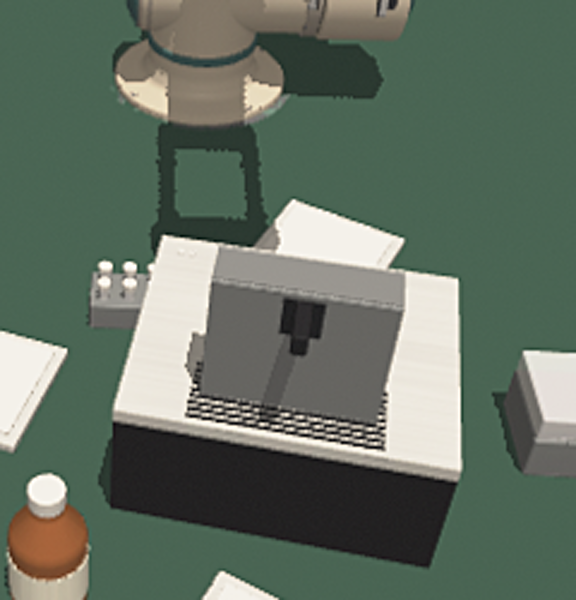

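View pics/w7.png

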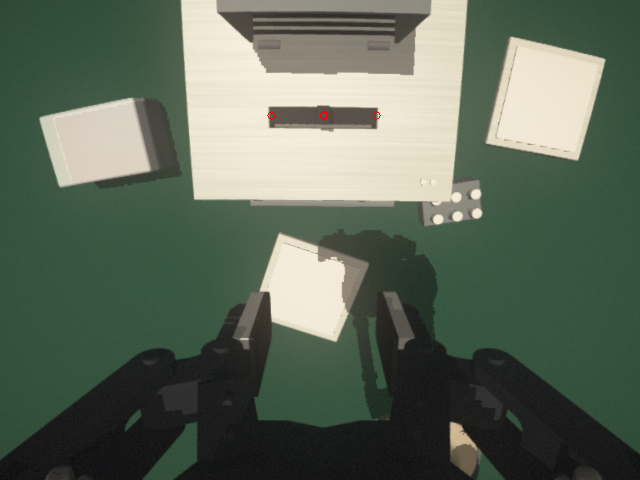

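The flap stands open by itself (scene crop (300,330)). The filter's tab is visible at wrist (324,115), right where predicted, and the drawer panel is flush at row 203. I'll turn the tool half round so the camera side stays clear of the upright flap, then check the tab again.

Emit:
servo_tool:
  increments:
    - {"slide": [0, 0, 0], "spin": -8.5}
    - {"slide": [0, 0, 0], "spin": -8.5}
    - {"slide": [0, 0, 0], "spin": -8.5}
    - {"slide": [0, 0, 0], "spin": -8.5}
    - {"slide": [0, 0, 0], "spin": -8.5}
    - {"slide": [0, 0, 0], "spin": -8.5}
    - {"slide": [0, 0, 0], "spin": -8.5}
    - {"slide": [0, 0, 0], "spin": -8.5}

```text
clock: 15.5
position: [0.4812, 0.1564, 0.3242]
ee_rot: [0.0, 0.827, 0.562, -0.0]
contact_force: [0.3, -0.2, 0.2]
width: 0.0425
```

Emit:
servo_tool:
  increments:
    - {"slide": [0, 0, 0], "spin": -8.5}
    - {"slide": [0, 0, 0], "spin": -8.5}
    - {"slide": [0, 0, 0], "spin": -8.5}
    - {"slide": [0, 0, 0], "spin": -8.5}
    - {"slide": [0, 0, 0], "spin": -8.5}
    - {"slide": [0, 0, 0], "spin": -8.5}
    - {"slide": [0, 0, 0], "spin": -8.5}
    - {"slide": [0, 0, 0], "spin": -8.5}

```text
clock: 16.3
position: [0.4812, 0.1564, 0.3242]
ee_rot: [-0.0, 0.372, 0.928, -0.0]
contact_force: [0.4, -0.2, 0.9]
width: 0.0426
```

Emit:
servo_tool:
  increments:
    - {"slide": [0, 0, 0], "spin": -8.5}
    - {"slide": [0, 0, 0], "spin": -8.5}
    - {"slide": [0, 0, 0], "spin": -8.5}
    - {"slide": [0, 0, 0], "spin": -8.5}
    - {"slide": [0, 0, 0], "spin": -8.5}
    - {"slide": [0, 0, 0], "spin": -1.5}
    - {"slide": [0, 0, 0], "spin": 0}

```text
clock: 17.0
position: [0.4806, 0.1564, 0.3243]
ee_rot: [-0.0, 0.001, 1.0, -0.0]
contact_force: [0.1, 0.3, 0.4]
width: 0.0423
```

```bash
python3 - <<'E'
from h import *
st=manip.get_state();print(st['position'],st['ee_rot'],st['width'],st['qpos'].round(2))
im=eyes.get_image('wrist');cv2.imwrite('pics/w8.png',im)
t=eyes.get_image('top');cv2.imwrite('pics/t8.png',cv2.resize(t[170:330,170:400],None,fx=3,fy=3,interpolation=cv2.INTER_CUBIC))
o=np.array([.576,.1555,0])
for v in [(-.02,0,.154),(-.02,0,.12)]:
    print(proj('wrist',o+v,st).round(1),proj('top',o+v).round(1))
E
```

```text
[0.48056484 0.15637027 0.3243135 ] [-2.27302204e-04  1.25296872e-03  9.99999180e-01 -1.33244648e-04] 0.042329762739780674 [ 0.18  0.12  1.4  -0.    1.62 -1.39]
[[322.9 281.9]] [[236.4 249. ]]
[[322.9 268.9]] [[238.3 249.8]]
```

View pics/w8.png

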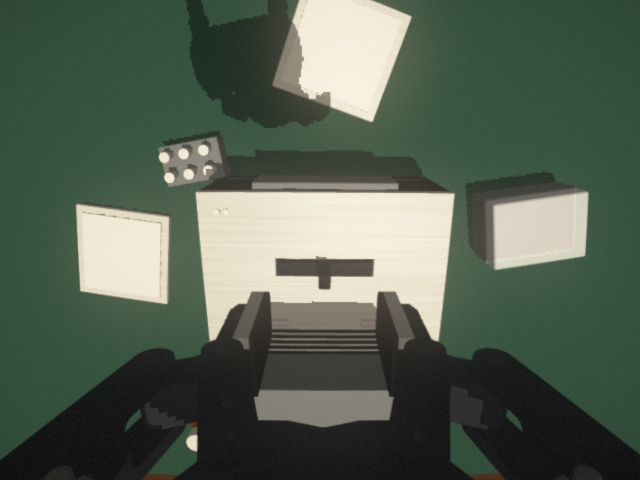

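View pics/t8.png

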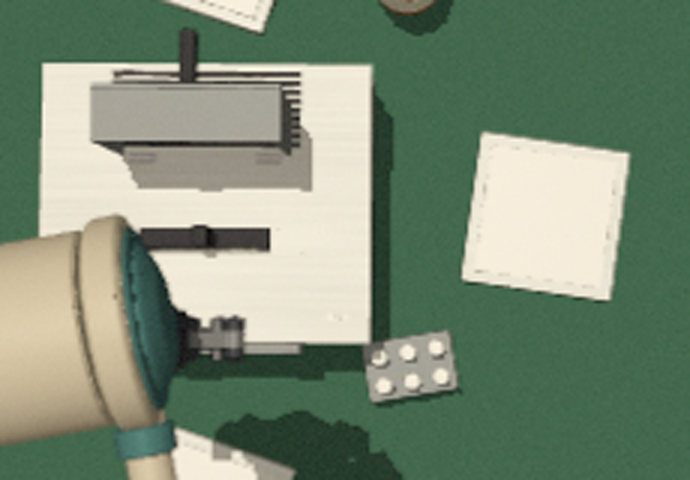

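Emit:
servo_tool:
  increments:
    - {"slide": [-0.04, 0, 0], "spin": 0}
    - {"slide": [-0.035, 0, 0.03], "spin": 0}
    - {"slide": [0, 0, 0.05], "spin": 0}
    - {"slide": [0, 0, 0.05], "spin": 0}
    - {"slide": [0, 0, 0.03], "spin": 0}
    - {"slide": [0, 0, 0], "spin": 0}

```text
clock: 17.7
position: [0.5511, 0.1558, 0.1598]
ee_rot: [-0.005, 0.001, 1.0, -0.001]
contact_force: [-0.2, 0.3, 0.9]
width: 0.0428
```

```bash
python3 - <<'E'
from h import *
st=manip.get_state();print(st['position'],st['ee_rot'],st['width'],st['contact_force'])
im=eyes.get_image('wrist');cv2.imwrite('pics/w9.png',im)
o=np.array([.576,.1555,0])
for v in [(-.02,0,.154),(-.02,0,.12)]: print(proj('wrist',o+v,st).round(1))
st0=dict(position=np.array([.48056,.15637,.3243]),ee_rot=[-2.27e-4,1.25e-3,1,-1.3e-4])
c=[(77,205),(171,214),(168,303),(79,292)]
print('pad wrist',onz('wrist',c,.012,st0).mean(0).round(4))
T=lambda p:[p[0]/3+170-.33,p[1]/3+170-.33]
d=[T(p) for p in[(610,299),(462,281),(481,133),(628,154)]]
print('pad top',onz('top',d,.012).mean(0).round(4))
E=0
for a,b in zip(c,d): 
  w=ray('wrist',[a],st0);t=ray('top',[b])
# match by nearest world xy
W=onz('wrist',c,.012,st0);U=onz('top',d,.012)
for a,wp in zip(c,W):
  j=np.argmin(np.linalg.norm(U-wp,axis=1)); w=ray('wrist',[a],st0);t=ray('top',[d[j]])
  print(tri([(w[0],w[1][0]),(t[0],t[1][0])]).round(4))
w=ray('wrist',[(324,282)],st0);t=ray('top',[T((201,236))]);print('tab top',tri([(w[0],w[1][0]),(t[0],t[1][0])]).round(4))
E
```

```text
[0.55111413 0.15577833 0.15977693] [-5.37060294e-03  6.73492672e-04  9.99984941e-01 -9.05704304e-04] 0.042779966480260743 [-0.20303611  0.33495146  0.85040235]
[[323.3 283.9]]
[[323.4 261.2]]
pad wrist [ 0.5793 -0.119   0.012 ]
pad top [ 0.5817 -0.122   0.012 ]
[ 0.5103 -0.1782  0.0041]
[ 0.5264 -0.0506 -0.0047]
[ 0.655  -0.0674  0.0043]
[ 0.6355 -0.1943  0.0128]
tab top [0.5579 0.156  0.1494]
```

View pics/w9.png

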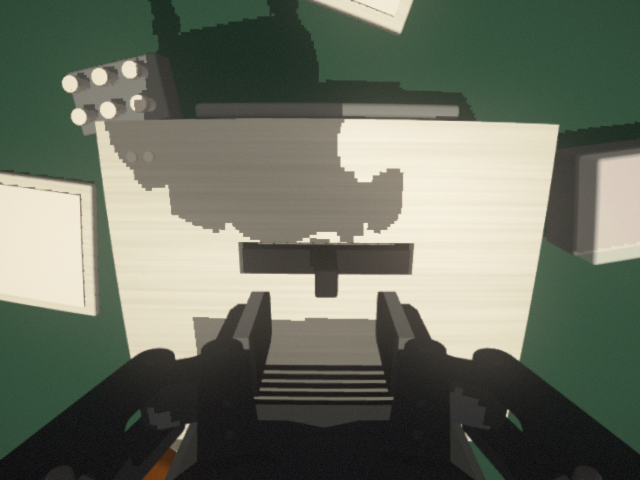

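The tab (326,285) lies between the pads with the plate top at row 258. Descending and gripping.

Emit:
servo_tool:
  increments:
    - {"slide": [0, 0.001, 0.03], "spin": 0}
    - {"slide": [0, 0, 0.03], "spin": 0}
    - {"slide": [0, 0, 0.005], "spin": 0}
    - {"slide": [0, 0, 0], "spin": 0}
    - {"slide": [0, 0, 0], "spin": 0}

```text
clock: 18.25
position: [0.5568, 0.1578, 0.1023]
ee_rot: [0.002, 0.0, 1.0, 0.0]
contact_force: [-0.2, -1.4, -0.1]
width: 0.0427
```

Emit:
servo_tool:
  increments:
    - {"slide": [0, 0, 0], "spin": 0}
    - {"slide": [0, 0, 0], "spin": 0}
    - {"slide": [0, 0, 0], "spin": 0}
    - {"slide": [0, 0, 0], "spin": 0}
    - {"slide": [0, 0, 0], "spin": 0}
  hand: 0
  newtons: 40

```text
clock: 18.75
position: [0.5557, 0.1572, 0.1012]
ee_rot: [0.001, 0.0, 1.0, -0.0]
contact_force: [-0.7, -1.1, 6.8]
width: 0.0111
```

Gripped, but about 9 mm higher than intended. I'll reopen, go lower and regrip for a fuller hold.

Emit:
servo_tool:
  increments:
    - {"slide": [0, 0, 0], "spin": 0}
    - {"slide": [0, 0, 0], "spin": 0}
    - {"slide": [0, 0, 0.005], "spin": 0}
    - {"slide": [0, 0, 0.004], "spin": 0}
    - {"slide": [0, 0, 0], "spin": 0}
  hand: 0.3

```text
clock: 19.25
position: [0.5538, 0.1573, 0.0896]
ee_rot: [-0.001, -0.0, 1.0, -0.0]
contact_force: [-0.1, 0.7, 0.4]
width: 0.0259
```

Emit:
servo_tool:
  increments:
    - {"slide": [0, 0, 0], "spin": 0}
    - {"slide": [0, 0, 0], "spin": 0}
    - {"slide": [0, 0, 0], "spin": 0}
    - {"slide": [0, 0, 0], "spin": 0}
    - {"slide": [0, 0, 0], "spin": 0}
  hand: 0
  newtons: 45

```text
clock: 19.75
position: [0.5544, 0.1573, 0.0905]
ee_rot: [-0.0, 0.0, 1.0, -0.0]
contact_force: [-1.0, -0.9, -2.7]
width: 0.0111
```

```bash
python3 - <<'E'
from h import *
st=manip.get_state();print(st['position'],st['width'],st['contact_force'])
im=eyes.get_image('wrist');cv2.imwrite('pics/w10.png',im)
E
```

```text
[0.55443011 0.15733371 0.09053439] 0.011117208946729143 [-1.00530409 -0.86782908 -2.74778533]
```

View pics/w10.png

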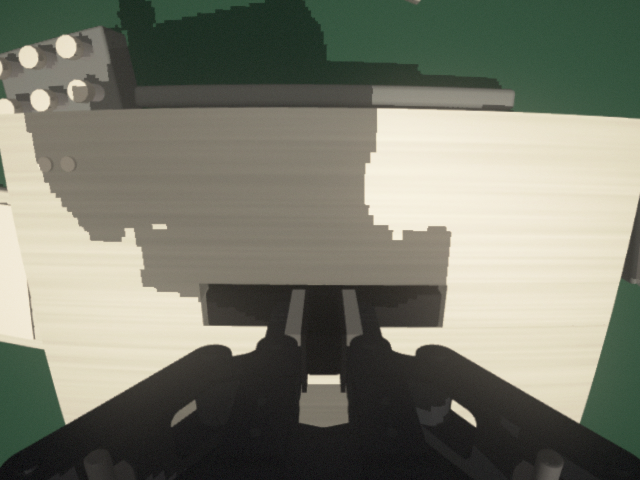

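The pads hold the tab firmly at (325,335), just above the plate's top. Lifting slowly.

Emit:
servo_tool:
  increments:
    - {"slide": [0, 0, -0.01], "spin": 0}
    - {"slide": [0, 0, -0.012], "spin": 0}
    - {"slide": [0, 0, -0.012], "spin": 0}
    - {"slide": [0, 0, -0.012], "spin": 0}
    - {"slide": [0, 0, -0.012], "spin": 0}
    - {"slide": [0, 0, -0.012], "spin": 0}
    - {"slide": [0, 0, -0.012], "spin": 0}
    - {"slide": [0, 0, -0.012], "spin": 0}

```text
clock: 20.6
position: [0.5552, 0.1575, 0.1862]
ee_rot: [0.001, -0.0, 1.0, 0.0]
contact_force: [0.0, 0.1, -1.6]
width: 0.0111
```

Emit:
servo_tool:
  increments:
    - {"slide": [0, 0, -0.012], "spin": 0}
    - {"slide": [0, 0, -0.01], "spin": 0}
    - {"slide": [0, 0, -0.005], "spin": 0}
    - {"slide": [0, 0, 0], "spin": 0}

```text
clock: 21.0
position: [0.5552, 0.1575, 0.2126]
ee_rot: [0.001, -0.0, 1.0, 0.0]
contact_force: [0.4, 0.2, -1.8]
width: 0.0114
```

```bash
python3 - <<'E'
from h import *
st=manip.get_state();print(st['position'],st['width'],st['contact_force'])
im=eyes.get_image('scene');cv2.imwrite('pics/sc11.png',cv2.resize(im[80:330,240:530],None,fx=2.4,fy=2.4,interpolation=cv2.INTER_CUBIC))
E
```

```text
[0.555183   0.1574797  0.21263009] 0.011362679923016416 [ 0.37515173  0.1570795  -1.81754609]
```

View pics/sc11.png

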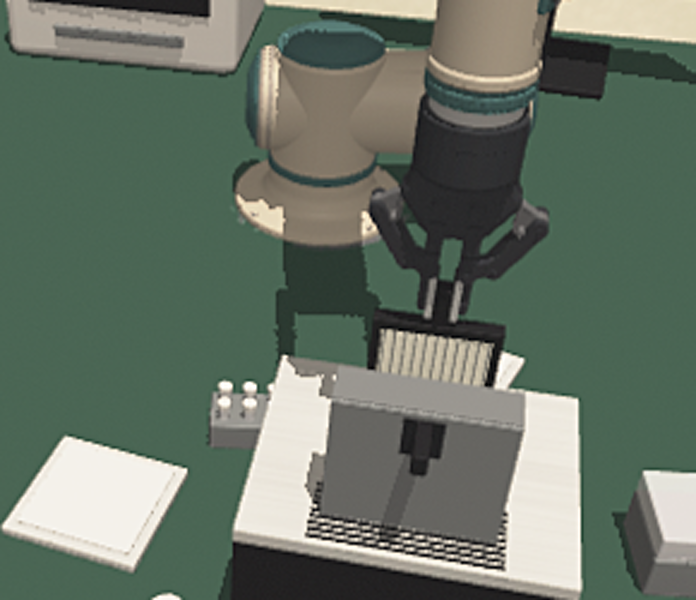

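The plate is out and upright in the gripper (crop (435,350)). Carrying it across to the right-hand pad.

Emit:
servo_tool:
  increments:
    - {"slide": [-0.002, -0.015, 0], "spin": 0}
    - {"slide": [-0.004, -0.03, 0], "spin": 0}
    - {"slide": [-0.004, -0.04, 0], "spin": 0}
    - {"slide": [-0.004, -0.04, 0], "spin": 0}
    - {"slide": [-0.004, -0.04, 0], "spin": 0}
    - {"slide": [-0.004, -0.04, 0], "spin": 0}
    - {"slide": [-0.003, -0.04, 0], "spin": 0}
    - {"slide": [-0.001, -0.02, 0], "spin": 0}

```text
clock: 21.85
position: [0.5801, -0.1123, 0.2108]
ee_rot: [-0.001, 0.001, 1.0, -0.001]
contact_force: [-0.3, 0.0, -0.9]
width: 0.0111
```

Emit:
servo_tool:
  increments:
    - {"slide": [0, -0.012, 0], "spin": 0}
    - {"slide": [0, 0, 0.01], "spin": 0}
    - {"slide": [0, 0, 0.02], "spin": 0}
    - {"slide": [0, 0, 0.02], "spin": 0}
    - {"slide": [0, 0, 0.02], "spin": 0}
    - {"slide": [0, 0, 0.015], "spin": 0}
    - {"slide": [0, 0, 0.005], "spin": 0}
    - {"slide": [0, 0, 0], "spin": 0}

```text
clock: 22.65
position: [0.5798, -0.1182, 0.1206]
ee_rot: [-0.001, -0.001, 1.0, 0.001]
contact_force: [0.6, 0.8, -1.1]
width: 0.0111
```

```bash
python3 - <<'E'
from h import *
st=manip.get_state();print(st['position'],st['width'],st['contact_force'],st['ee_rot'])
im=eyes.get_image('scene');a=cv2.resize(im[80:380,180:530],None,fx=2,fy=2,interpolation=cv2.INTER_CUBIC);cv2.imwrite('pics/sc12.png',a)
t=eyes.get_image('top');cv2.imwrite('pics/t12.png',cv2.resize(t[170:370,170:400],None,fx=3,fy=3,interpolation=cv2.INTER_CUBIC))
E
```

```text
[ 0.57980433 -0.11823534  0.12062151] 0.011148033676607398 [ 0.58017014  0.75281555 -1.06380041] [-1.21050977e-03 -6.41138344e-04  9.99998913e-01  5.46417525e-04]
```

View pics/sc12.png

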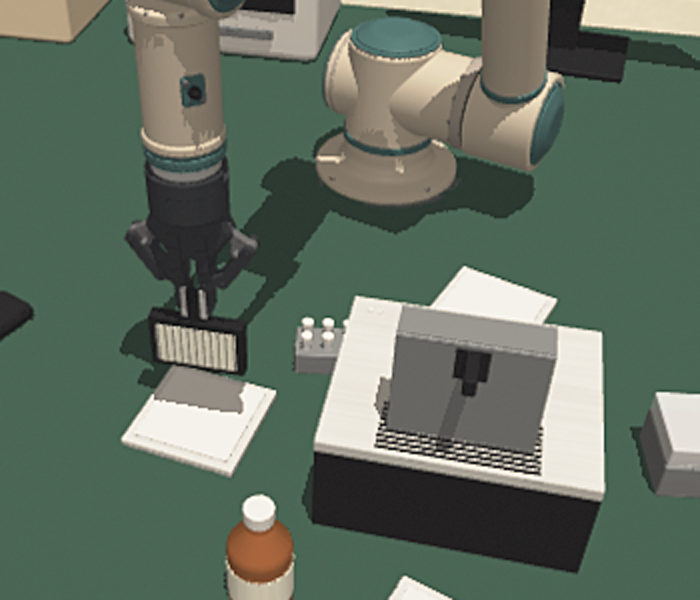

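View pics/t12.png

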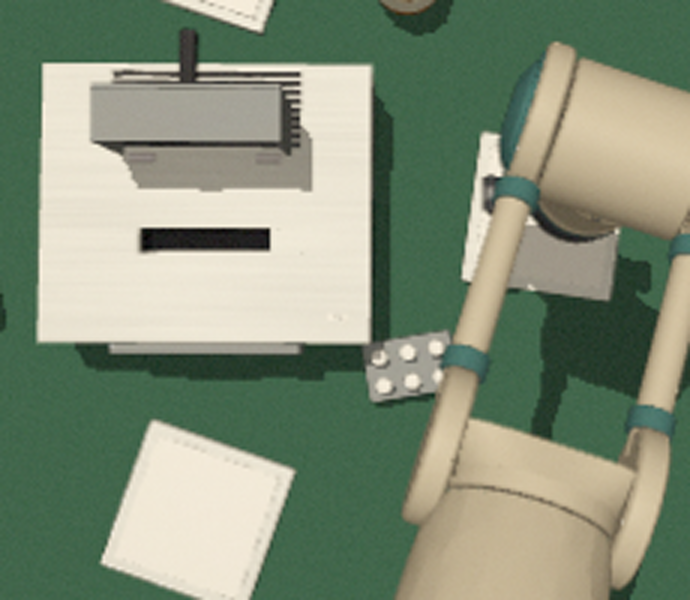

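Emit:
servo_tool:
  increments:
    - {"slide": [-0.001, -0.002, 0.01], "spin": 0}
    - {"slide": [0, 0, 0.005], "spin": 0}
    - {"slide": [0, 0, 0], "spin": 0}
    - {"slide": [0, 0, 0], "spin": 0}
    - {"slide": [0, 0, 0], "spin": 0}
    - {"slide": [0, 0, 0], "spin": 0}

```text
clock: 23.35
position: [0.5819, -0.1217, 0.1071]
ee_rot: [0.0, 0.0, 1.0, -0.0]
contact_force: [0.5, -0.3, -1.6]
width: 0.0113
```

```bash
python3 - <<'E'
from h import *
st=manip.get_state();p=st['position'];print(p,st['width'],st['contact_force'],st['qd'].round(3))
im=eyes.get_image('scene')[200:320,220:340].copy()
u=p[2]-.0905+.056;print('underside',u)
c=[(p[0]+.008,p[1]-.0015+s*.05,z) for s in(-1,1) for z in(u,u+.064)]
q=proj('scene',c);print(q.round(1).tolist(), proj('scene',(.582,-.1215,.012)).round(1))
a=cv2.resize(im,None,fx=5,fy=5,interpolation=cv2.INTER_CUBIC)
for k in q: cv2.circle(a,tuple(int(5*i) for i in (k-[220,200])),5,(0,0,255),1)
cv2.imwrite('pics/sc13.png',a)
w=eyes.get_image('wrist');cv2.imwrite('pics/w13.png',w)
E
```

```text
[ 0.58193164 -0.12168295  0.10708279] 0.01130439092138318 [ 0.53765487 -0.29689409 -1.58930712] [-0.001 -0.     0.     0.002  0.001 -0.002]
underside 0.07258279117867411
[[255.2, 264.5], [252.4, 241.7], [300.5, 271.8], [299.6, 248.9]] [[281.  285.7]]
```

View pics/sc13.png

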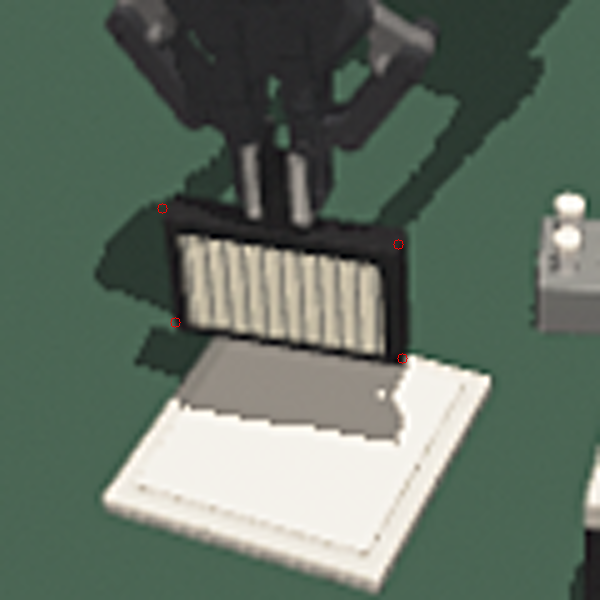

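View pics/w13.png

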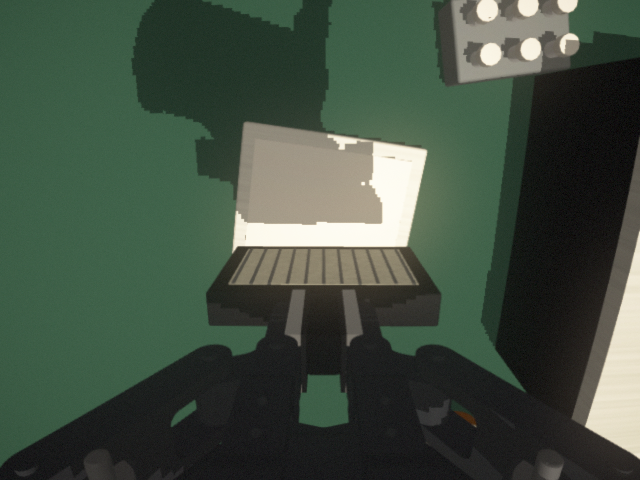

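The plate's corners match the prediction within 1–2 px. The underside is at about 73 mm, it's upright over the pad centre, and nothing is moving. Handing in.

```bash
python3 -c "
from h import *
print(manip.get_state()['clock']);print(manip.sign_off())"
```

```text
23.45
the job is handed in; nothing more can be done
None
```

The job is handed in at 23.5 s of the 72 s; no verdict was reported. I shut the drawer against its stop at 13 N and swung the flap up by its post until it stood open by itself. Then I drew the plate out by its tab and am holding it over the right-hand pad.

**Last checks:**
- **Plate:** it is upright and still. Its underside is at about 73 mm, roughly 60 mm above the pad, and its centre is within about 5 mm of the pad's middle. The scene camera agreed with the computed corners to about 2 px.
- **Grip:** it is set to 45 N on the tab, with the fingers 11 mm apart.
- **Flap, drawer and bystanders:** the flap is still open and the drawer panel flush. The pictures show no bystander moved, but I did not measure the bystanders.

**What disagreed:** the real fingertips sit about 34 mm behind the reported TCP, not at it as the description says. My first push therefore passed over the drawer panel without touching it. I measured the offset by touching the deck, corrected for it, and regripped the tab once because the first hold was too high. The two-view heights of the pad's corners were also scattered (-5 to 13 mm against the stated 12 mm), so I used the stated height for the pad.

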